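# Re-aim the hallway lamp over the round coaster

### The job

The keys now get dropped on the round cork coaster, so the small bench lamp should stand over it. Back off the bar knob on top of the lamp's post by about a sixth of a turn (well short of half a turn) to free the arm, swing the arm until the lamp head is centred over the round coaster, then turn the knob back to tight as it was.

Things in the scene. Friction and masses are not known exactly. Their poses are not given: they have to be found in the camera images.
- knob_grip (a point): Centre of the lamp's black bar knob: 50 mm long (x axis), 12 mm thick (y), 26 mm tall, on the vertical axis of the lamp's post, 197 mm above the bench, 14 mm clear above the arm's hub (68 mm disc). Turns with the knob, stays in place. The lamp is fixed, foot 110 mm wide. A stand with a like knob but three hooks and no lamp head on its arm stands on the other side: not part of the job.
- lamp_knob (a joint): Turn of the lamp's bar knob (rad), growing counter-clockwise seen from above, which loosens. Starts tight, within 0.1 of 0. Below 0.3 the arm is held firmly by fine teeth on its hub (it may settle by up to 4 degrees as they mesh), above 0.6 it is free, with a light drag. No stop at 0 (one at -0.4). Turning takes about 0.4 N m; the knob stays where it is left.
- lamp_head (a point): Middle of the lamp's level steel arm right above the lamp head's centre, 150 mm from the knob's axis, 160 mm above the bench; x points outward along the arm, z up. The arm is 14 mm wide (y), 18 mm tall, turns about the knob's axis; grip it across its width 50 mm back from here towards the knob. The head, 76 mm wide, hangs 42 mm below the arm.
- coaster: Round cork coaster, 90 mm across, 5 mm thick, fixed to the bench; origin at the centre of its underside, 143 to 157 mm from the knob's axis, about 60 degrees to one side of the arm's start. A square cork mat of the same size on the other side of the lamp is not the one.
Mind the look-alikes: they are no part of the job. What is shaped like the part that bears knob_grip but yellow is not meant.

How it is judged:
By the outcome, as a careful person would: the job done as asked, in the order asked, and still so for the second after the job is handed in, with the robot touching nothing.
It also fails if it takes over 58 s, if anything falls off the work surface, if the arm or the gripper's body presses on something with over 40 N, if the wrist force passes 120 N, or if a joint passes its speed limit or range.

### The arm

A 7-joint arm with a two-finger parallel gripper is mounted at the origin on the work surface. World frame = base frame: x ahead of the robot, y to its left, z up, the work surface at z = 0. Lengths are in mm, angles in rad, forces in N, time in s.
With the tool pointing down it reaches from about 425 to 825 mm from the base axis. Payload 3.6 kg.
Tool frame: the origin (TCP) lies between the finger pads; the fingertips stand 19 mm ahead of it and the grasp point (between the pads) is the TCP; z points along the fingers, y is the direction in which the jaws open and shut (so a half turn about z gives the same grasp; the last joint's range is limited). The gripper opens to 85 mm and grips with 20 to 120 N. Pads are 22 mm wide; open, the fingers measure 114 mm over their backs; the gripper's body (76 mm by 85 mm) begins 54 mm behind the grasp point. The pads swing forward as they close: fully open they stand 13 mm farther back than shut.
Start: joints at [1.323, 0.615, -0.013, 1.423, 0.008, 1.103, -0.04], TCP at [142.371, -634.188, 250.297] pointing down, gripper open.
Joint ranges: [-3.12, 3.12], [-0.3, 2.06], [-1.34, 1.32], [0.26, 2.42], [-1.36, 4.5], [0.01, 1.98], [-2.84, 2.84]. Speed limits (rad/s): [2.79, 2.79, 3.14, 3.14, 3.14, 3.14, 3.14].

### API

Orientations are given as a unit quaternion [w, x, y, z].
In Python, from cell import bot gives the robot as it stands. Calls block until the motion is done:
- bot.move_pose(position, orientation): joint-space move of the TCP to a pose.
- bot.servo_line(position, ori=None, speed=150, force_limit=None): straight line of the TCP; ori=None keeps the orientation; speed is the mean speed in mm/s. With force_limit (N) it stops when the force on the tool has changed by that much, and returns True; else False.
- bot.goto_joints(angles): joint-space move.
- bot.move_gripper(opening): finger opening in mm; the grip force is fixed at half the most; returns when the fingers have stopped.
- bot.hold(seconds).
- bot.solve_ik(position, orientation): joint angles nearest the present ones, or None.
- bot.capture(name): name is "scene" or "top" or "wrist"; returns the picture (420x560x3 uint8, red, green, blue); there is no depth.
- bot.calibration(name): a dict with "fx", "fy", "cx", "cy" (pixels), "extrinsics" (4x4, takes a point from camera to world coordinates). Camera axes: x right, y up, looking along -z (the intrinsics and any distortion apply to the point x, -y, -z); pixel columns grow to the right and rows downward; lengths in mm; the calibration is good to about 2 mm. A picture is of the moment at which its call begins: read the wrist's pose just before it. calibration takes no time and is no camera call; for the wrist camera it gives the pose at the moment of the call.
A pose or a line that the arm cannot do raises bot.IKError and nothing moves.
- bot.finish_job(): hands the job in, once; it reports no verdict.
Trained networks look in the newest picture that a camera, given by its name, has taken for a name from the list of things; names that differ only in an ending like _2 or _b are one class to them, and where a whole thing is asked for, a point or a joint stands for the part that bears it (a point fixed in the world has none). Each returns a list of dicts, best first, with "confidence" (0 to 1); they miss things now and then, are a little off and sometimes report something else, mostly with a low value. They report only what shows in the picture. A call takes as long as a camera call. They do not tell look-alikes from the thing itself.
- bot.look_for(camera, target): "xy" ([column, row] in pixels, amid what is visible of it).
Readings, each from a call of its own:
- bot.read_time(): time.
- bot.read_joint_positions(): joint angles.
- bot.read_dq(): joint speeds.
- bot.read_joint_torque(): joint torques, N m.
- bot.read_position(): TCP position.
- bot.read_ee_rot(): TCP orientation.
- bot.read_ft_force(): force on the tool from outside, world axes, zero at the start.
- bot.read_wrist_torque(): the same for the moment, N m.
- bot.read_finger_gap(): finger opening in mm.
Only numpy, scipy, OpenCV 4.12 (cv2) and the standard library are available. Lean on these libraries where they do the work, as an engineer would, in place of code of your own. Each camera call takes 0.05 s, during which the arm holds its last target.

## Working session

There is one attempt and no reset: what is moved stays moved. The work goes in short steps, each a Python script; the robot and the scene stay as the last script left them, time stands still between calls to the robot, and variables do not carry over. Pictures are saved under pics/ and viewed, and the job is handed in when it is done.

```bash
ls; mkdir -p pics; python3 - <<'E'
from cell import bot
import cv2,numpy as np
for n in ["scene","top","wrist"]:
    im=bot.capture(n); cv2.imwrite(f"pics/{n}0.png",im[:,:,::-1])
    c=bot.calibration(n); print(n,{k:(np.round(v,3).tolist()) for k,v in c.items()})
    for t in ["knob_grip","lamp_head","coaster"]:
        print(t,[(np.round(d["xy"]).tolist(),round(d["confidence"],2)) for d in bot.look_for(n,t)])
print(bot.read_time(),bot.read_ee_rot())
E
```

```text
pics
scene {'fx': 442.944, 'fy': 442.944, 'cx': 281.272, 'cy': 212.9, 'extrinsics': [[0.252, -0.695, 0.673, 1225.814], [0.968, 0.177, -0.179, -230.812], [0.005, 0.697, 0.717, 970.924], [0.0, 0.0, 0.0, 1.0]]}
knob_grip [([174.0, 157.0], 0.9), ([231.0, 245.0], 0.89), ([348.0, 125.0], 0.74)]
lamp_head [([364.0, 162.0], 0.7), ([233.0, 308.0], 0.66), ([171.0, 202.0], 0.58)]
coaster [([290.0, 307.0], 0.75)]
top {'fx': 386.606, 'fy': 386.606, 'cx': 283.072, 'cy': 209.78, 'extrinsics': [[0.001, 1.0, -0.03, 397.489], [-1.0, 0.001, 0.015, -17.225], [0.015, 0.03, 0.999, 957.103], [0.0, 0.0, 0.0, 1.0]]}
knob_grip [([360.0, 146.0], 0.65), ([141.0, 334.0], 0.65), ([402.0, 325.0], 0.57)]
lamp_head [([360.0, 86.0], 0.87), ([144.0, 265.0], 0.81), ([411.0, 256.0], 0.57)]
coaster [([298.0, 121.0], 0.59), ([360.0, 84.0], 0.57)]
wrist {'fx': 324.151, 'fy': 324.151, 'cx': 281.402, 'cy': 206.825, 'extrinsics': [[0.218, 0.937, 0.271, 210.703], [-0.976, 0.209, 0.061, -618.641], [0.0, -0.278, 0.961, 374.465], [0.0, 0.0, 0.0, 1.0]]}
knob_grip []
lamp_head []
coaster []
0.6 [-2.89254155e-05  9.93906681e-01  1.10224808e-01  1.51311306e-05]
```

View pics/scene0.png

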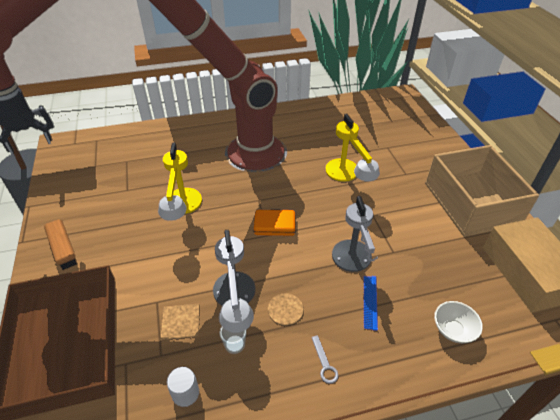

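View pics/top0.png

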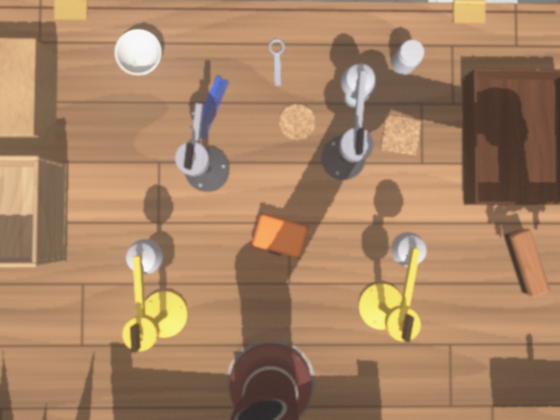

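View pics/wrist0.png

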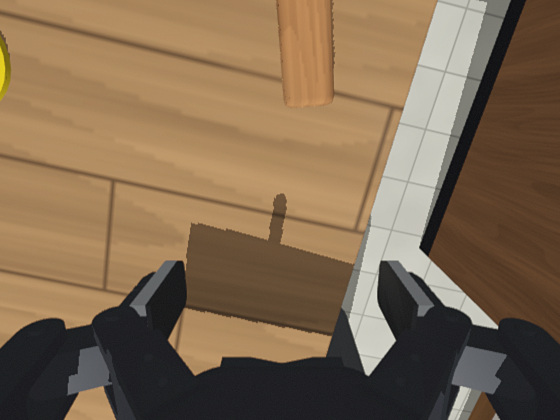

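Candidates for the lamp knob are the grey lamp (top 360,143; scene 228,242), the grey hook stand (top 190,155; scene 361,207, no head) and two yellow lamps (top 135,337 and 408,327). I choose the grey lamp with a head and check it in a close crop.

```bash
python3 - <<'E'
import cv2,numpy as np
t=cv2.imread("pics/top0.png"); s=cv2.imread("pics/scene0.png")
a=cv2.resize(t[60:190,260:440],None,fx=4.4,fy=4.4,interpolation=cv2.INTER_CUBIC)
b=cv2.resize(s[220:370,150:330],None,fx=4,fy=4,interpolation=cv2.INTER_CUBIC)
cv2.imwrite("pics/ta.png",a);cv2.imwrite("pics/sb.png",b)
E
```

```text
(no output)
```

View pics/ta.png

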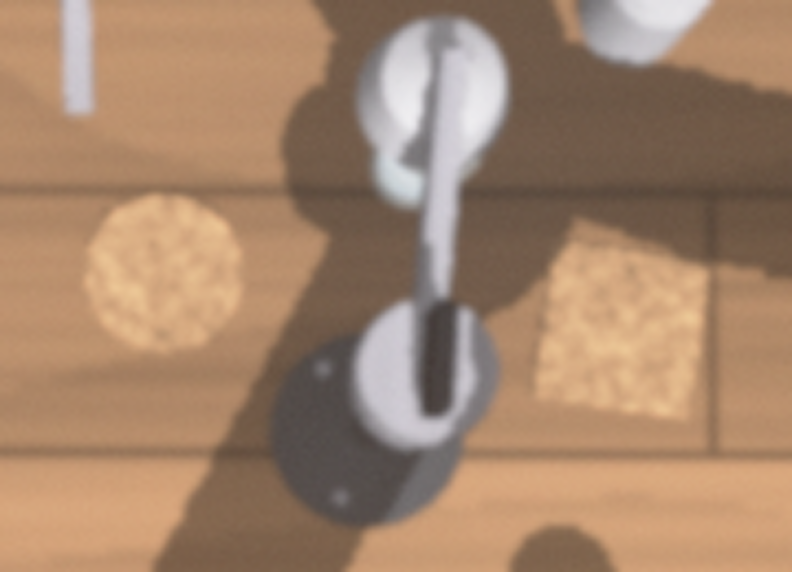

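View pics/sb.png

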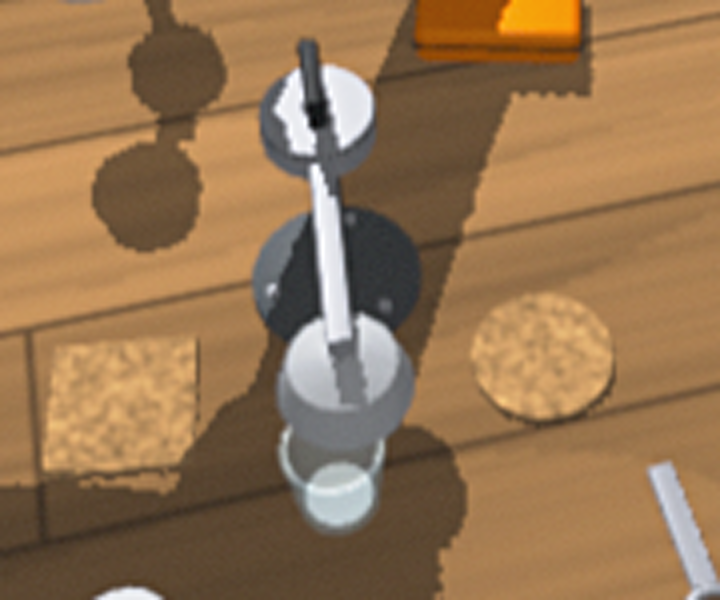

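```bash
cat > h.py <<'E'
import numpy as np
def ray(c,uv):
    E=np.array(c["extrinsics"]);d=np.array([(uv[0]-c["cx"])/c["fx"],-(uv[1]-c["cy"])/c["fy"],-1.])
    d=E[:3,:3]@d; return E[:3,3],d/np.linalg.norm(d)
def onz(c,uv,z):
    o,d=ray(c,uv); return o+d*(z-o[2])/d[2]
def tri(obs):
    A=np.zeros((3,3));b=np.zeros(3);R=[]
    for c,uv in obs:
        o,d=ray(c,uv);P=np.eye(3)-np.outer(d,d);A+=P;b+=P@o;R.append((o,P))
    x=np.linalg.solve(A,b); return x,[np.linalg.norm(P@(x-o)) for o,P in R]
def proj(c,p):
    E=np.array(c["extrinsics"]);q=E[:3,:3].T@(np.array(p)-E[:3,3])
    return np.array([c["cx"]+c["fx"]*q[0]/-q[2],c["cy"]-c["fy"]*q[1]/-q[2]])
E
python3 - <<'E'
from cell import bot
from h import *
T=bot.calibration("top");S=bot.calibration("scene")
f=lambda u,v:(260+u/4.4,60+v/4.4); g=lambda u,v:(150+u/4,220+v/4)
for n,a,b in [("knobtop",f(442,355),g(309,77)),("coaster",f(164,272),g(542,353)),("armend",f(455,52),g(340,335)),("foot",f(367,430),g(337,277))]:
    x,r=tri([(T,a),(S,b)]);print(n,x.round(1),np.round(r,1))
    print(onz(T,a,5),onz(S,b,5))
for a,z in [(f(442,355),210),(f(442,355),197),(f(455,52),169),(f(425,372),183)]: print(onz(T,a,z))
E
```

```text
knobtop [ 556.2 -180.1  203.7] [0.4 0.4]
[ 597.99360658 -223.55279876    5.        ] [ 383.05325    -166.40285146    5.        ]
coaster [644.9 -65.    4.9] [1.6 1.6]
[644.46979353 -66.46755263   5.        ] [645.37275833 -63.47076418   5.        ]
armend [ 706.8 -193.3  169.6] [1.4 1.4]
[ 771.08503689 -231.85144776    5.        ] [ 600.81272998 -183.98128974    5.        ]
foot [ 555.9 -179.4    4. ] [1.7 1.7]
[ 555.30810531 -180.93112784    5.        ] [ 557.09056437 -177.90078741    5.        ]
[ 554.82243477 -179.12770678  210.        ]
[ 557.56011884 -181.94490774  197.        ]
[ 706.73306842 -194.88193034  169.        ]
[ 552.62975241 -177.11195632  183.        ]
```

```bash
cat >> h.py <<'E'
def q(a):  # tool down, tool x at yaw a
    return np.array([0,np.cos(a/2),np.sin(a/2),0])
E
python3 - <<'E'
from cell import bot
from h import *
d=np.pi/180
for off in (0,180):
  for p,z in [((495,-180),350),((495,-180),320),((555,-180),200)]:
    for a in (-6,60): 
        s=bot.solve_ik([*p,z],q((a+off)*d)); print(off,p,z,a,None if s is None else np.round(s,2))
  for a in (-6,25,52):
    p=np.array([555,-180])+100*np.array([np.cos(a*d),np.sin(a*d)])
    s=bot.solve_ik([*p,163],q((a+off)*d)); print("arm",off,a,None if s is None else np.round(s,2))
E
```

```text
0 (495, -180) 350 -6 [ 0.42  0.34 -0.16  1.61  0.06  1.19 -1.43]
0 (495, -180) 350 60 [ 0.59  0.36 -0.41  1.61  0.15  1.21 -0.37]
0 (495, -180) 320 -6 [ 0.4   0.36 -0.13  1.67  0.05  1.12 -1.42]
0 (495, -180) 320 60 [ 0.58  0.38 -0.39  1.66  0.16  1.13 -0.38]
0 (555, -180) 200 -6 [ 0.3   0.56 -0.03  1.69  0.02  0.89 -1.42]
0 (555, -180) 200 60 [ 0.48  0.58 -0.32  1.68  0.22  0.91 -0.45]
arm 0 -6 [ 0.26  0.75 -0.01  1.42  0.01  0.97 -1.43]
arm 0 25 [ 0.27  0.72 -0.16  1.49  0.13  0.94 -1.06]
arm 0 52 [ 0.29  0.68 -0.28  1.6   0.23  0.9  -0.73]
180 (495, -180) 350 -6 [ 0.86  0.43 -0.84  1.6   0.33  1.26  1.43]
180 (495, -180) 350 60 [ 1.01  0.54 -1.15  1.6   0.5   1.34  2.41]
180 (495, -180) 320 -6 [ 0.85  0.46 -0.82  1.65  0.36  1.19  1.41]
180 (495, -180) 320 60 [ 1.01  0.57 -1.15  1.65  0.54  1.28  2.38]
180 (555, -180) 200 -6 [ 0.72  0.67 -0.75  1.67  0.52  1.01  1.27]
180 (555, -180) 200 60 [ 0.9   0.83 -1.15  1.67  0.8   1.2   2.17]
arm 180 -6 [ 0.62  0.85 -0.73  1.41  0.6   1.11  1.26]
arm 180 25 [ 0.72  0.98 -1.15  1.47  0.91  1.28  1.48]
arm 180 52 [ 0.71  0.94 -1.15  1.58  0.9   1.23  1.86]
```

```bash
python3 - <<'E'
from cell import bot
from h import *
import cv2,json
d=np.pi/180
bot.servo_line([142.4,-634.2,350],speed=150)
C={}
for i,p in enumerate([(500,-180,345),(500,-90,345)]):
    bot.move_pose(list(p),q(0)); bot.hold(0.2)
    C[i]={k:np.array(v).tolist() for k,v in bot.calibration("wrist").items()}
    im=bot.capture("wrist"); cv2.imwrite(f"pics/w{i+1}.png",im[:,:,::-1])
    print(bot.read_position(),bot.read_time())
json.dump(C,open("c.json","w"))
E
```

```text
[ 499.87272511 -180.62263672  344.96900037] 3.7417
[499.93315841 -91.49512567 344.84898172] 4.4417
```

View pics/w1.png

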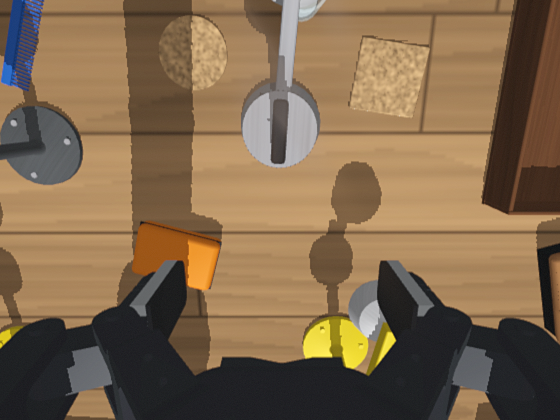

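View pics/w2.png

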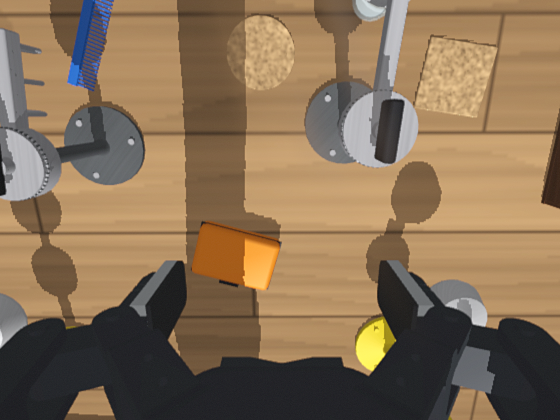

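```bash
python3 - <<'E'
import cv2,numpy as np
a=cv2.imread("pics/w1.png")[80:180,230:330];b=cv2.imread("pics/w2.png")[80:180,340:440]
cv2.imwrite("pics/k12.png",np.hstack([cv2.resize(x,(400,400),interpolation=cv2.INTER_CUBIC) for x in(a,b)]))
# coaster ellipses
for i,(u,v,w,h) in zip((1,2),[(150,5,90,95),(215,5,90,95)]):
    c=cv2.imread(f"pics/w{i}.png")[v:v+h,u:u+w]
    g=cv2.resize(c,None,fx=4,fy=4,interpolation=cv2.INTER_CUBIC); cv2.imwrite(f"pics/co{i}.png",g)
cv2.imwrite("pics/co.png",np.hstack([cv2.imread("pics/co1.png"),cv2.imread("pics/co2.png")]))
E
```

```text
(no output)
```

View pics/k12.png

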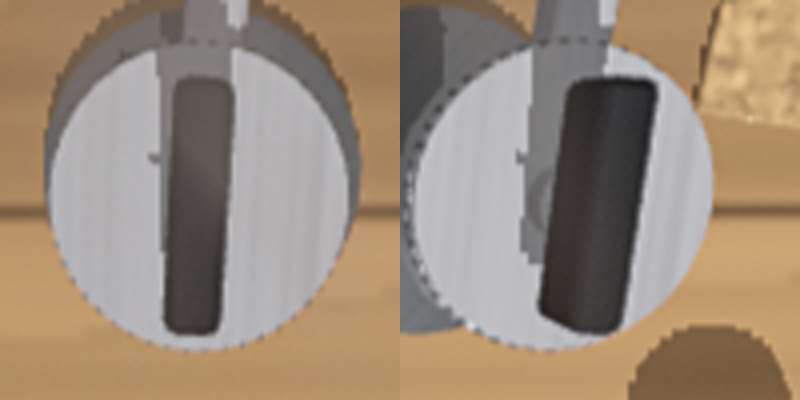

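View pics/co.png

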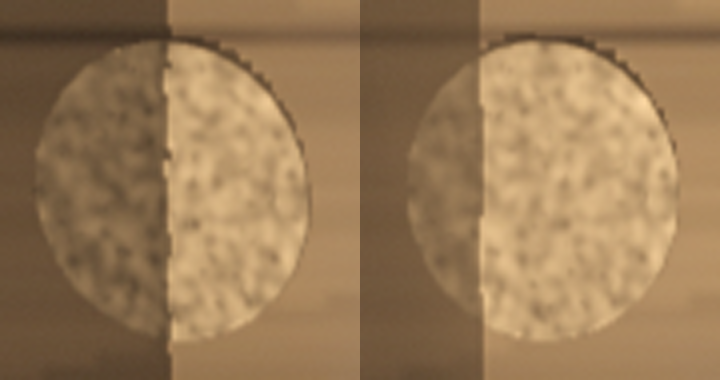

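```bash
python3 - <<'E'
from cell import bot
from h import *
import json
C=json.load(open("c.json"));A,B=C["0"],C["1"];T=bot.calibration("top");S=bot.calibration("scene")
k=lambda u,v:(230+u/4,80+v/4); k2=lambda u,v:(340+(u-400)/4,80+v/4)
co1,co2=(193.1,52.25),(260.9,52.25)
x,r=tri([(A,co1),(B,co2)]);print("coaster",x,r,onz(A,co1,5),onz(B,co2,5))
h1,h2=k(200,195),k2(563.5,195)
x,r=tri([(A,h1),(B,h2)]);print("hub",x,r,onz(A,h1,170),onz(B,h2,170))
x,r=tri([(A,k(199,205)),(B,k2(610,205))]);print("knob",x,r,onz(A,k(199,205),210))
for a,b in [((177,85),(166,325)),((233,90),(218.5,325)),((205,80),(192,331))]:
    v=onz(A,k(*a),210)-onz(A,k(*b),210);print("knob ang",np.degrees(np.arctan2(v[1],v[0])),np.hypot(*v[:2]))
v=onz(B,k2(655,95),210)-onz(B,k2(618,328),210);print("knob ang w2",np.degrees(np.arctan2(v[1],v[0])),np.hypot(*v[:2]))
E
```

```text
coaster [646.45992376 -65.67665269   5.06068443] [np.float64(0.06312924270723884), np.float64(0.06312924270728462)] [646.53392582 -65.65920759   5.        ] [646.40593408 -65.67366368   5.        ]
hub [ 556.36807268 -179.75687616  175.29350602] [np.float64(0.13840437070539804), np.float64(0.13840437070544268)] [ 556.26533267 -179.73763716  170.        ] [ 555.98119304 -181.34433737  170.        ]
knob [ 555.88303822 -179.67054765  206.74600008] [np.float64(0.13656507332284257), np.float64(0.1365650733227654)] [ 556.19192868 -179.68592102  210.        ]
knob ang -3.248762125368443 45.72262851617987
knob ang -3.5114859848022637 44.828479442772085
knob ang -3.266631024736612 47.83245587488225
knob ang w2 -3.749838155674175 44.5332935463024
```

```bash
python3 - <<'E'
from cell import bot
from h import *
d=np.pi/180; a0=-3.5*d
bot.move_gripper(50)
bot.move_pose([556,-180,290],q(a0))
hit=bot.servo_line([556,-180,201],speed=100,force_limit=8); print(hit,bot.read_position(),bot.read_ft_force())
if not hit:
    bot.move_gripper(0); bot.hold(0.2)
    print(bot.read_finger_gap(),bot.read_position(),bot.read_ee_rot(),bot.read_ft_force(),bot.read_wrist_torque(),bot.read_time())
E
```

```text
False [ 556.54977058 -180.04488286  201.80462086] [-0.27611307 -0.19864457  0.11970019]
11.102462282621719 [ 556.36457881 -179.11663694  201.75144444] [-4.47708940e-04  9.99543664e-01 -3.02002649e-02  4.55226074e-04] [-1.24424036  2.14195786  5.5214973 ] [ 0.6030752   0.30628085 -0.04516079] 7.125
```

```bash
python3 - <<'E'
from cell import bot
from h import *
d=np.pi/180
for k in range(1,6):
    bot.move_pose([556.2,-179.6,201],q((-3.5+12*k)*d))
    r=bot.read_ee_rot();print(2*np.degrees(np.arctan2(r[2],r[1])),bot.read_position().round(1),bot.read_ft_force().round(1),bot.read_wrist_torque().round(2),round(bot.read_finger_gap(),1),bot.read_time())
E
```

```text
8.611409285626626 [ 556.3 -179.1  201.8] [-0.9  2.2  6.7] [0.49 0.3  0.21] 11.3 7.4083
20.600161351696535 [ 556.3 -179.   201.8] [-1.9  2.1  5.7] [0.52 0.29 0.2 ] 11.2 7.6917
32.60681923396201 [ 556.3 -179.   201.8] [-1.4  2.   6. ] [0.55 0.4  0.23] 11.3 7.975
44.60058004727429 [ 556.3 -178.9  201.8] [-2.1  2.1  5.7] [0.54 0.4  0.1 ] 10.7 8.2583
56.602169546199946 [ 556.3 -178.9  201.7] [-1.9  2.1  5.7] [0.54 0.4  0.21] 11.0 8.5417
```

```bash
python3 - <<'E'
from cell import bot
from h import *
import cv2,json
bot.move_gripper(50)
bot.servo_line([556.2,-179.6,290],speed=200)
bot.move_pose([500,-180,345],q(0)); bot.hold(0.2)
C={k:np.array(v).tolist() for k,v in bot.calibration("wrist").items()}
im=bot.capture("wrist"); cv2.imwrite("pics/w3.png",im[:,:,::-1]); json.dump(C,open("c3.json","w"))
im=im[:,:,::-1]
cv2.imwrite("pics/w3c.png",cv2.resize(im[0:180,230:330],None,fx=3.3,fy=3.3,interpolation=cv2.INTER_CUBIC))
t=bot.capture("top");cv2.imwrite("pics/t3.png",t[:,:,::-1]);print(bot.read_time())
E
```

```text
10.6917
```

View pics/w3c.png

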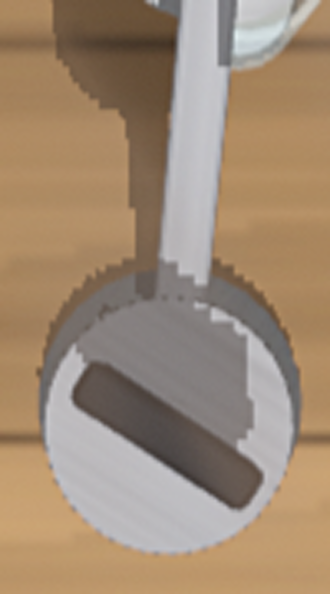

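```bash
python3 - <<'E'
from h import *
import json
A=json.load(open("c3.json"))
k=lambda u,v:(230+u/3.3,v/3.3)
p1,p2=onz(A,k(207,20),169),onz(A,k(186,270),169)
v=p1-p2;print(p1,p2,np.degrees(np.arctan2(v[1],v[0])),[np.degrees(np.arctan2(*(p[:2]-[556.2,-179.8])[::-1])) for p in (p1,p2)])
v=onz(A,k(92,385),210)-onz(A,k(250,490),210);print("knob",np.degrees(np.arctan2(v[1],v[0])))
E
```

```text
[ 653.43657346 -189.01413854  169.        ] [ 595.67404248 -184.07799323  169.        ] -4.884391994038377 [np.float64(-5.4131846855457635), np.float64(-6.185280993444327)]
knob 57.02688198862633
```

```bash
cat >> h.py <<'E'
AX=np.array([556.2,-179.7])
def ap(a,r=100): a=np.radians(a); return AX+r*np.array([np.cos(a),np.sin(a)])
def yaw(bot):
    r=bot.read_ee_rot(); return (2*np.degrees(np.arctan2(r[2],r[1]))+90)%180-90
def pang(bot):
    p=bot.read_position()[:2]-AX; return np.degrees(np.arctan2(p[1],p[0])),np.hypot(*p)
E
python3 - <<'E'
from cell import bot
from h import *
d=np.pi/180; a0=-5.4
bot.move_pose([*ap(a0),270],q(a0*d))
hit=bot.servo_line([*ap(a0),163],speed=150,force_limit=8); print(hit,bot.read_position(),bot.read_ft_force())
if not hit:
    bot.move_gripper(0); bot.hold(0.1); print(bot.read_finger_gap(),bot.read_ft_force(),pang(bot),yaw(bot))
    N=12
    for k in range(1,N+1):
        a=a0+(51.6-a0)*k/N
        bot.servo_line([*ap(a),163],ori=q(a*d),speed=60)
        if k%3==0: print(pang(bot),yaw(bot),bot.read_ft_force().round(1),bot.read_wrist_torque().round(2),round(bot.read_finger_gap(),1),bot.read_time())
E
```

```text
False [ 656.48825981 -189.4220151   164.74302982] [0.53394527 0.33697038 0.60381493]
12.753882166481336 [-0.91179917  1.20155002  6.59651846] (np.float64(-5.224721086057571), np.float64(100.50965828856711)) -5.408941476489872
(np.float64(8.945163022104648), np.float64(100.67452132840197)) 8.90376744251573 [-1.2  1.2  6. ] [ 0.32  0.16 -0.23] 12.8 13.675
(np.float64(23.172791217201333), np.float64(100.78564026431796)) 23.133939588815508 [-0.5  2.2  5.5] [ 0.31  0.19 -0.29] 12.9 14.55
(np.float64(37.41384748638393), np.float64(100.96531477361938)) 37.36883287493556 [-0.9  1.9  5.8] [ 0.39  0.22 -0.21] 12.6 15.425
(np.float64(51.60817155664621), np.float64(101.08623354304308)) 51.606320699346384 [-0.8  2.   6.3] [ 0.36  0.22 -0.26] 12.6 16.3
```

```bash
cat > look.py <<'E'
from cell import bot
from h import *
import cv2,json,sys
n=sys.argv[1]
bot.move_pose([530,-130,345],q(np.radians(float(sys.argv[2])))); bot.hold(0.2)
C={k:np.array(v).tolist() for k,v in bot.calibration("wrist").items()}; json.dump(C,open(f"c{n}.json","w"))
for cam in("wrist","top","scene"):
    im=bot.capture(cam)[:,:,::-1]; cv2.imwrite(f"pics/{cam}{n}.png",im)
im=cv2.imread(f"pics/wrist{n}.png")
cv2.imwrite(f"pics/wc{n}.png",cv2.resize(im[0:230,150:420],None,fx=2.6,fy=2.6,interpolation=cv2.INTER_CUBIC))
print(bot.read_time(),[(d["xy"],d["confidence"]) for d in bot.look_for("wrist","lamp_head")])
E
python3 - <<'E'
from cell import bot
from h import *
bot.move_gripper(45); print(pang(bot))
bot.servo_line([*ap(51.6),280],speed=200)
E
python3 look.py 4 30
```

```text
(np.float64(51.59653738087153), np.float64(99.63449928508389))
18.3167 [([292.2, 52.9], 0.82), ([319.4, 352.2], 0.71)]
```

View pics/wc4.png

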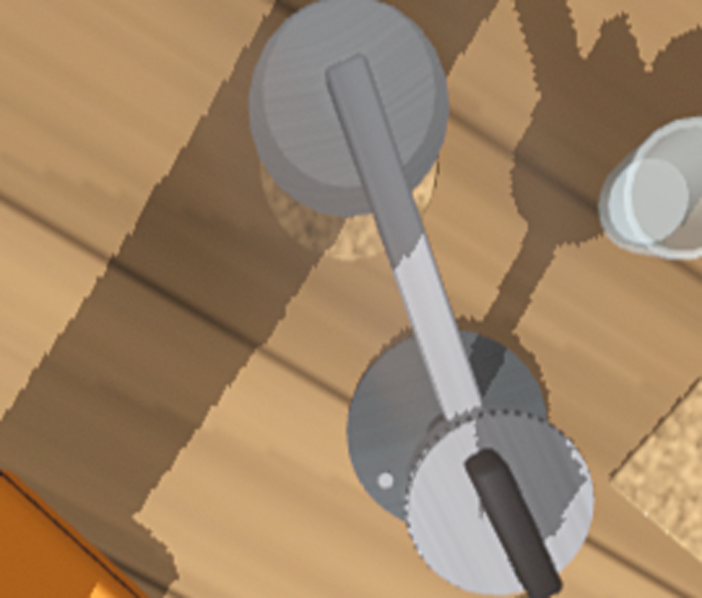

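View pics/scene4.png

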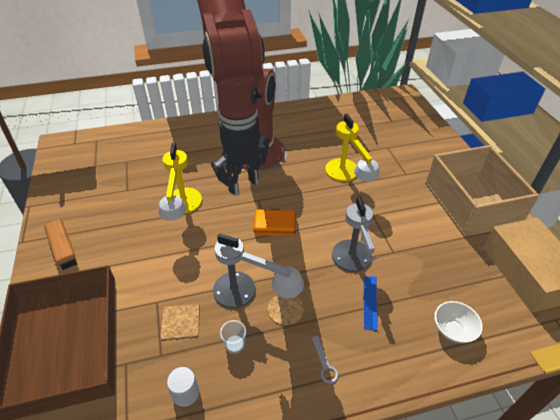

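```bash
python3 - <<'E'
from h import *
import json
A=json.load(open("c4.json"))
k=lambda u,v:(150+u/2.6,v/2.6)
p1,p2=onz(A,k(353,80),169),onz(A,k(463,410),169)
v=p1-p2;print(p1,p2,np.degrees(np.arctan2(v[1],v[0])),[np.degrees(np.arctan2(*(p[:2]-AX)[::-1])) for p in (p1,p2)])
v=onz(A,k(478,455),210)-onz(A,k(545,592),210);print("knob",np.degrees(np.arctan2(v[1],v[0])))
print(ap(51.6,150))
# head top disc: ellipse centre approx
print(onz(A,k(349,92),118+10), onz(A,k(347,65),169))
print(proj(A,[646.4,-65.7,5])-[150,0], [ (np.array(proj(A,[*AX,170]))-[150,0])*2.6])
E
```

```text
[648.72842145 -64.22103207 169.        ] [ 577.64137197 -150.65268012  169.        ] 50.56388200377864 [np.float64(51.29627633792369), np.float64(53.56699233477291)]
knob 57.88021802394493
[649.37216704 -62.1459814 ]
[652.53007883 -60.83092392 128.        ] [651.47066043 -60.41959416 169.        ]
[134.50807776  63.21364352] [array([499.42358888, 501.81750537])]
```

```bash
python3 - <<'E'
from cell import bot
from h import *
d=np.pi/180
bot.move_gripper(50)
bot.move_pose([556.2,-179.6,290],q(56.6*d))
hit=bot.servo_line([556.2,-179.6,201],speed=120,force_limit=8); print(hit,bot.read_position())
if not hit:
    bot.move_gripper(0); bot.hold(0.2); print(bot.read_finger_gap(),yaw(bot),bot.read_ft_force().round(1))
    for k in range(1,6):
        bot.move_pose([556.2,-179.6,201],q((56.5-12*k)*d))
        print(yaw(bot),bot.read_position().round(1),bot.read_ft_force().round(1),bot.read_wrist_torque().round(2),round(bot.read_finger_gap(),1))
    bot.hold(0.3);print(yaw(bot))
    bot.move_gripper(50)
    bot.servo_line([556.2,-179.6,290],speed=200)
E
python3 look.py 5 0
```

```text
False [ 556.9257396  -179.35021426  202.06312938]
11.222292325945745 56.618948669529374 [-3.1 -0.2  5.5]
44.63587513924904 [ 556.  -179.2  201.8] [-3.9  1.6  6.6] [ 0.27  0.68 -0.23] 11.1
32.6532450173014 [ 555.9 -179.2  201.9] [-2.9  1.9  6.8] [ 0.29  0.7  -0.24] 11.2
20.643502627105605 [ 555.9 -179.2  201.8] [-2.9  0.9  6.8] [ 0.29  0.72 -0.21] 11.3
8.658885671059195 [ 555.9 -179.1  201.8] [-2.9  2.3  7.1] [ 0.3   0.7  -0.24] 11.3
-3.338112584960186 [ 555.9 -179.1  201.8] [-3.1  1.7  7.2] [ 0.33  0.72 -0.23] 11.2
-3.3349584676197424
24.1917 [([217.6, 66.9], 0.95), ([414.2, 389.8], 0.72)]
```

View pics/wc5.png

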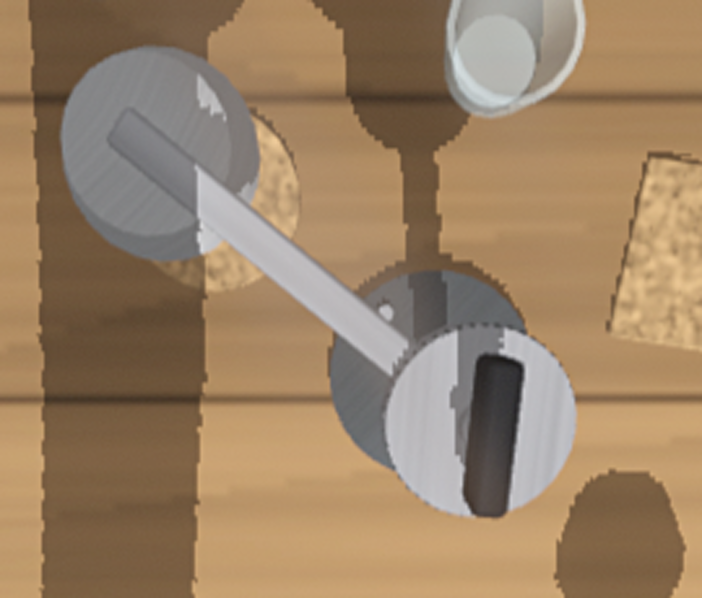

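```bash
python3 - <<'E'
from cell import bot
from h import *
import json,cv2
A=json.load(open("c5.json"))
k=lambda u,v:(150+u/2.6,v/2.6)
p1,p2=onz(A,k(122,123),169),onz(A,k(398,360),169)
v=p1-p2;print(p1,p2,np.degrees(np.arctan2(v[1],v[0])),[np.degrees(np.arctan2(*(p[:2]-AX)[::-1])) for p in (p1,p2)])
v=onz(A,k(500,358),210)-onz(A,k(487,515),210);print("knob",np.degrees(np.arctan2(v[1],v[0])))
v=onz(A,k(523,368),210)-onz(A,k(507,505),210);print("knob",np.degrees(np.arctan2(v[1],v[0])))
# overlay predicted arm outline at candidate angles on the wrist image
im=cv2.imread("pics/wc5.png")
for a,col in((49.6,(0,0,255)),(51.6,(0,255,0)),(53.6,(255,0,0))):
    for s in(-7,7):
        n=np.array([-np.sin(np.radians(a)),np.cos(np.radians(a))])
        P=[((proj(A,[*(ap(a,r)+s*n),169])-[150,0])*2.6).astype(int) for r in(36,157)]
        cv2.line(im,P[0].tolist(),P[1].tolist(),col,1)
cv2.imwrite("pics/ov5.png",im)
E
```

```text
[651.7757434  -60.87130566 169.        ] [ 576.61006776 -150.92604241  169.        ] 50.14937749461989 [np.float64(51.18974562370686), np.float64(54.65099528599255)]
knob -1.9752728222596145
knob -3.4946661731994286
```

View pics/ov5.png

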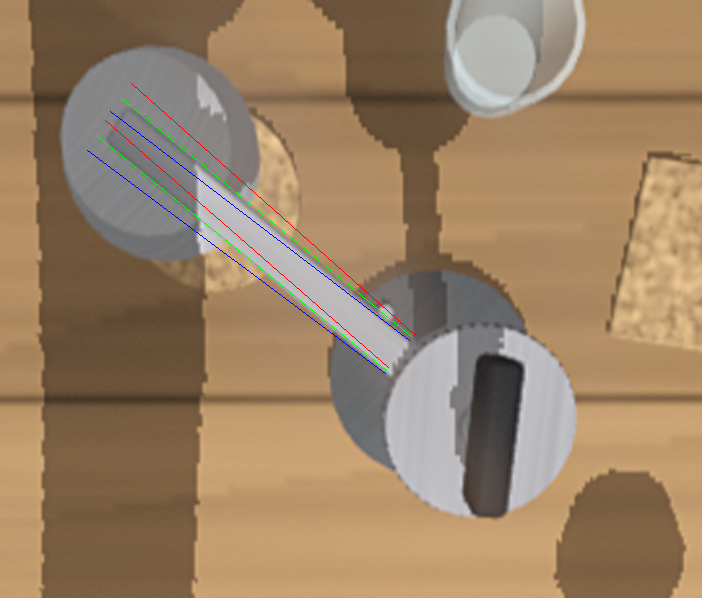

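```bash
python3 - <<'E'
from cell import bot
from h import *
import json,cv2
def crop(f,x,y,w,h,s): return cv2.resize(cv2.imread(f)[y:y+h,x:x+w],None,fx=s,fy=s,interpolation=cv2.INTER_CUBIC)
t4,t5=[crop(f"pics/top{i}.png",270,70,110,100,3.5) for i in(4,5)]
s4,s5=[crop(f"pics/scene{i}.png",210,230,110,100,3.5) for i in(4,5)]
T=bot.calibration("top");S=bot.calibration("scene")
th=np.linspace(0,6.28,40)
for im,c,o in((t5,T,(270,70)),(s5,S,(210,230))):
    f=lambda p:((proj(c,p)-o)*3.5).astype(int)
    cv2.polylines(im,[np.array([f([646.4+45*np.cos(t),-65.7+45*np.sin(t),5]) for t in th])],True,(0,0,255),1)
    for s in(-7,7):
        n=np.array([-np.sin(.9006),np.cos(.9006)])
        cv2.line(im,f([*(ap(51.6,36)+s*n),169]).tolist(),f([*(ap(51.6,157)+s*n),169]).tolist(),(0,255,0),1)
cv2.imwrite("pics/cmp.png",cv2.resize(np.vstack([np.hstack([t4,t5]),np.hstack([s4,s5])]),None,fx=.85,fy=.85))
d=cv2.absdiff(t4,t5).max(2);print(d[:,:].max(),cv2.absdiff(s4[:,:],crop("pics/scene5.png",210,230,110,100,3.5)).max())
E
```

```text
221 236
```

View pics/cmp.png

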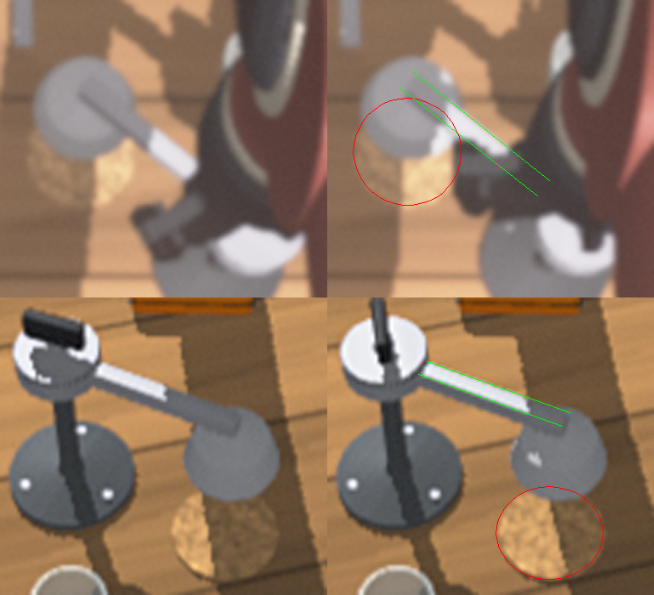

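```bash
python3 - <<'E'
from cell import bot
print(bot.read_time(),bot.read_ft_force()); bot.finish_job()
E
```

```text
24.2417 [-0.17083815  0.30484064 -0.08647352]
the job is handed in; nothing more can be done
```

I loosened the grey lamp's knob by 60°, swung the arm about 57° to 51.6°, towards the round coaster, then turned the knob back to tight. I handed the job in at 24.2 s with the gripper clear of everything.

**Knob:** it is back within about 0.1° of its starting angle by the gripper's heading (-3.3° now, -3.5° at the start). The last picture gave -2.0° and -3.5° from two edges of the knob.

**Lamp head:**
- **Angle:** after tightening, the arm's end lies at about 51.2° as seen from the knob's axis, against the coaster's measured 51.6°. The direction of the arm's own edges read 1 to 1.5° lower in the last two wrist pictures. I put that down to edge-picking and calibration error, because the gripper's heading was 51.6° while it held the arm.
- **Settling:** I saw no clear shift of the arm as the teeth meshed.
- **Radius:** about 4 mm of offset remains along the arm and cannot be removed. The coaster sits 146 mm from the axis, and the head swings at 150 mm.

The overlay in the scene camera agreed to within about 2 mm. The top camera's overlay also sat about 2 mm off, and there the robot partly hid the lamp.

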